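# Run the height screw down and pin it

### The arm

A 7-joint arm with a two-finger parallel gripper is mounted at the origin on a cart in front of the work surface, level with it; the furniture and walls round the work are solid. World frame = base frame: x ahead of the robot, y to its left, z up, the work surface at z = 0. Lengths are in mm, angles in rad, forces in N, time in s.
With the tool pointing down it reaches from about 350 to 900 mm from the base axis. Payload 8.1 kg.
Tool frame: the origin (TCP) lies midway between the tips of the shut fingers; the grasp point (between the pads) lies 19 mm behind it; z points along the fingers, y is the line along which they close (so a half turn about z gives the same grasp; the last joint's range is limited). The gripper opens to 85 mm and grips with 20 to 120 N. Pads are 22 mm wide; open, the fingers measure 114 mm over their backs; the gripper's body (76 mm by 85 mm) begins 54 mm behind the grasp point. The pads swing forward as they close: fully open they stand 13 mm farther back than shut.
Start: joints at [-1.326, 0.434, 0.025, 1.573, -0.012, 1.134, -0.075], TCP at [213.046, 587.582, 231.323] pointing down, gripper open.
Joint ranges: [-2.62, 2.62], [-0.44, 2.09], [-1.27, 1.32], [0.08, 2.57], [-1.32, 4.46], [0.12, 2], [-2.74, 2.74]. Speed limits (rad/s): [2.22, 2.22, 3.01, 3.01, 3.14, 3.14, 3.14].

### API

Orientations are given as a unit quaternion [x, y, z, w].
In Python, from workcell import sense, grab_frame, sign_off gives the robot as it stands.
- The arm moves only by the shell command python3 -m inch 'ROWS' [FORCE]. ROWS is JSON, one flat list of numbers, 7 for each row, row after row: the shift along the tool's x, y, z in cm, then the turn, a rotation vector about the tool's x, y, z in rad, then the finger opening in cm, from 0 to 8.54. A call has 1 to 8 rows; each row is the pose to reach, as a shift and turn from the pose commanded when the call began, along the tool's axes at that moment; what a row does not reach only later rows make up. A row lasts 1/10 s, in which the tool goes at most 50 mm and 8.59 degrees, less where a joint would pass 70% of its speed; a pose out of reach is approached as far as the arm can. A call with a gripper value outside its range is refused whole. The fingers move at their own pace and stop on an object; FORCE is the grip in N (left out, the last holds). Time passes only in rows, so rows that repeat a pose let the fingers close. It gives the time, the measured TCP pose, the force, the opening and the grip force at its end, in the units of the state.
- sense(): the state, without advancing time (a new reading comes with each control period).
- grab_frame(name): name is "scene" or "top" or "wrist"; returns a dict with "image" (480x640x3 uint8, red, green, blue), "camera_matrix" (3x3 intrinsics, pixels), "eye" and "attitude" of the camera in the world. Camera axes: x right, y up, looking along -z (the intrinsics and any distortion apply to the point x, -y, -z); pixel columns grow to the right and rows downward; lengths in mm; the calibration is good to about 2 mm. The wrist camera is an equidistant fisheye: a pixel r from the principal point sees the ray r / f radians off the axis. A picture is of the moment at which its call begins. There is no depth.
- sign_off(): hands the job in; it is judged then, once.
The state is a dict: "time": time; "q": joint angles; "joint_vel": joint speeds; "effort": joint torques, N m; "position": TCP position; "eef_rot": TCP orientation; "contact_force": force on the tool from outside, world axes, zero at the start; "moment": the same for the moment, N m; "width": finger opening in mm; "finger_force": force on a finger pad.
Only numpy, scipy, OpenCV 4.12 (cv2) and the standard library are available. Lean on these libraries where they do the work, as an engineer would, in place of code of your own. Each camera call takes 0.05 s, during which the arm holds its last target. There are 200 camera calls.

### The job

Turn the three-spoked height screw clockwise (seen from above), whole turns as needed, until the hole in its square collar faces the lock pin at the pin's height; with the keeper bar slid aside, push the pin fully home in that hole, then slide the keeper fully back so that it bars the pin's knob from behind. Leave the flask, the jar, the beaker and the small vial beside the stand standing where they are.

Things in the scene. Friction and masses are not known exactly. Their poses are not given: they have to be found in the camera images.
- stand: Fixed aluminium stand. Origin on the vertical screw axis, at the worktop; z up; the pin's track runs along the stand's -y, away from the screw. Base plate 12 mm thick, x -48..48, y -122..48 mm, with a foot at x -104..-40, y -112..-76. Boss under the screw: radius 34, top z 40 mm. Keeper rail: a wall at x -100..-22, y -101..-87, top z 74 mm.
- guide_block (a point): Centre of the top of the block that guides the lock pin: in the stand's frame x -16..16, y -77..-31, top z 73 mm. Its bore is 11.5 mm square, axis at x 0, z 60 mm, along y.
- height_screw (a joint): Screw angle (rad), counter-clockwise from above positive. 0: the collar's hole faces the pin at the pin's height; this is the angle to reach. Starts 0.7 to 2.3 turns above it (positive). Each turn clockwise lowers the screw 10 mm (1.59 mm per rad). 0 is no stop: it can go on to -3.0. It stays where left (friction about 0.1 N m).
- screw_top (a point): On the screw axis at the height of the spokes' centre line: z 105 mm at angle 0, 1.59 mm more per rad. Hub radius 18 mm, its top 10 mm above this point. Three level round spokes, 10 mm thick, 120 degrees apart: at angle 0 the longest, with the ball, points along the stand's -y; the two others end 61 mm from the axis and point to +30 and +150 degrees from the stand's +x.
- spoke_ball (a point): Centre of the 19 mm ball on the end of the longest spoke, 66 mm from the screw axis. This spoke stands directly above the hole in the collar.
- collar_hole (a point): Mouth of the blind hole in one face of the screw's 38 mm square steel collar: 13 x 13 mm, 14 mm deep, 45 mm below the spokes' centre line, 19 mm from the axis. It turns and sinks with the screw. A pin pushed at another face or at a wrong height is stopped by the steel.
- keeper (a joint): Travel of the keeper bar (m): 0 fully closed, 0.042 fully open; starts closed within 3 mm. It opens along the stand's -x and stays where left (friction 1.5 N). The bar (stand y -97..-91, z 66.5..75 mm) crosses just above the pin's rod; its free end is at stand x +15 mm closed, -27 mm open. Closed, it lets the pin's knob pass neither way.
- keeper_tab (a point): Point on the keeper's upright thumb tab, 8 mm below its top, mid-thickness. The tab is 10 mm thick along stand x, 16 mm wide along y, z 82..108 mm (a 6 mm wide neck joins it to the bar); at stand x -8 mm closed, -50 mm open. Push it sideways to slide the keeper.
- pin_nose (a point): Tip of the lock pin's rounded nose. The pin is a loose steel rod 10 mm thick lying in the guide bore, axis z 60 mm. Its nose starts 28 to 32 mm from the screw axis; fully home it is 7 mm from it (stand y -7 mm), the knob then resting on the guide block.
- pin_knob (a point): Centre of the rear face of the lock pin's black knob (disc 36 mm across, 10 mm thick), 81 mm behind the nose: the face to push towards the screw. It starts 109 to 113 mm from the screw axis, outside the closed keeper, its top at z 78 mm; fully home 88 mm from it. The pin slides easily (about 1 N).
- lock_pin: The whole lock pin, 55 g: origin at its nose, its shaft along its own -y.
- flask_b1: Bystander: loose glass volumetric flask, 56 mm across, 188 mm tall; origin at the centre of its underside, z up.
- jar_b1: Bystander: loose white jar with a lid, 44 mm across, 94 mm tall; origin at the centre of its underside, z up.
- beaker_small: Bystander: loose small clear beaker, 59 mm across, 64 mm tall; origin at the centre of its underside, z up.
- vial_2: Bystander: loose small brown vial with a cap, 24 mm across, 73 mm tall, standing beside the pin end of the stand; origin at the centre of its underside, z up.

How it is judged (in metres and radians):
On the way, in this order (a step that is already met when the one before it is completed fails the run):
1. the screw is turned until its hole faces the pin (within 0.3 rad of 0), the pin still out of the hole (value of joint height_screw between -0.3 and 0.3 rad and y of pin_nose in the frame of stand below -0.018 m), for 0.1 s.
2. the pin is pushed home in the hole (y of pin_nose in the frame of stand above -0.0115 m and value of joint height_screw between -0.15 and 0.15 rad and x of pin_nose in the frame of stand between -0.004 and 0.004 m), for 0.1 s.
At the end, for the whole second after the job is handed in: The screw stands within 0.15 rad of 0, the pin's nose is in the hole (no more than 11.5 mm from the screw axis and 4 mm off the track line), and at rest, and the keeper is closed to within 6 mm (all of step 2 and value of joint keeper below 0.006 m and linear speed of lock_pin below 0.01 m/s); the robot touches nothing.
It fails at once if a bystander (flask, jar, beaker or nearby vial) is moved more than 25 mm or tipped more than 0.3 rad (distance of any of flask_b1, jar_b1, beaker_small, vial_2 from where it was at the start of the episode above 0.025 m or angle between any of flask_b1, jar_b1, beaker_small, vial_2's own z axis and vertical above 0.3 rad).
It also fails if it takes over 67 s, if anything falls off the work surface, if the arm or the gripper's body presses on something with over 40 N, if the wrist force passes 120 N, or if a joint passes its speed limit or range.

## Working session

There is one attempt and no reset: what is moved stays moved. The work goes in short steps, Python scripts to look and compute and a shell command to move; the robot and the scene stay as the last step left them, time stands still between calls to the robot, and variables do not carry over. Pictures are saved under pics/ and viewed, at most 10 in all, crops included, and the job is handed in when it is done.

```bash
ls; mkdir -p pics; python3 - <<'E'
from workcell import sense, grab_frame
import cv2,pickle
s=sense();print(s['time'],s['position'],s['eef_rot'],s['width'])
for n in("scene","top"):
    f=grab_frame(n);pickle.dump(f,open(n+'0.pkl','wb'));cv2.imwrite(f'pics/{n}0.png',f['image'][:,:,::-1])
    print(n,f['camera_matrix'],f['eye'],f['attitude'],f.keys())
E
```

```text
pics
0.0 [212.86699026 587.05809429 230.51148965] [ 1.73051081e-01  9.84912504e-01 -8.21524875e-04 -8.51524188e-05] 85.47725401342129
scene [[511.96177091   0.         320.29811045]
 [  0.         511.96177091 237.29260619]
 [  0.           0.           1.        ]] [ -63.115074   -372.56097342  453.09942723] [ 0.45401685 -0.25770134 -0.41632797  0.74439891] dict_keys(['image', 'camera_matrix', 'eye', 'attitude'])
top [[502.32691451   0.         316.39230348]
 [  0.         502.32691451 227.64611336]
 [  0.           0.           1.        ]] [476.17289194  28.77931895 930.88793866] [-0.03715513  0.03658662  0.71358007 -0.69863038] dict_keys(['image', 'camera_matrix', 'eye', 'attitude'])
```

View pics/scene0.png

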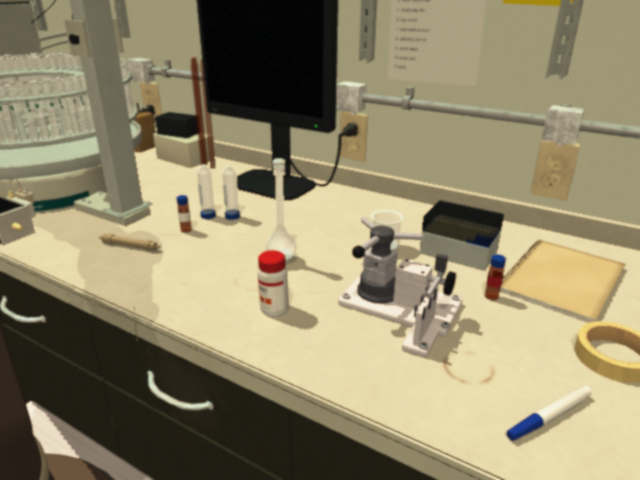

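View pics/top0.png

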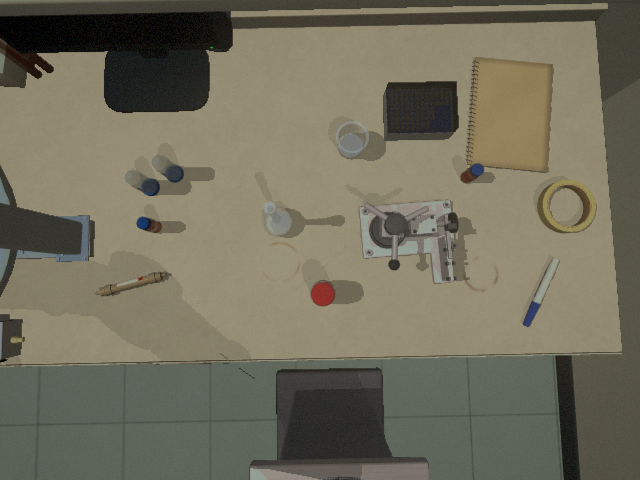

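The scene view shows the stand right of centre, with the jar and flask to its left. In the top view the hub is near (396,224), the ball (394,265), the knob (452,222), the vial (472,174), and the keeper rail runs downwards from the knob. I'll enlarge the stand.

```bash
cat > h.py <<'E'
import numpy as np,pickle,cv2
from scipy.spatial.transform import Rotation as R
def proj(f,P):
    P=np.atleast_2d(P);c=R.from_quat(f['attitude']).inv().apply(P-f['eye']);K=f['camera_matrix']
    return np.c_[K[0,2]+K[0,0]*c[:,0]/-c[:,2],K[1,2]+K[1,1]*-c[:,1]/-c[:,2]]
def ray(f,u,v):
    K=f['camera_matrix'];d=np.array([(u-K[0,2])/K[0,0],-(v-K[1,2])/K[1,1],-1]);return R.from_quat(f['attitude']).apply(d)
def atz(f,u,v,z):
    d=ray(f,u,v);return f['eye']+d*(z-f['eye'][2])/d[2]
E
python3 - <<'E'
import pickle,cv2,numpy as np
t=pickle.load(open('top0.pkl','rb'))['image'][180:300,345:495,::-1]
s=pickle.load(open('scene0.pkl','rb'))['image'][210:360,330:520,::-1]
a=cv2.resize(t,None,fx=5,fy=5,interpolation=cv2.INTER_CUBIC);b=cv2.resize(s,None,fx=4,fy=4,interpolation=cv2.INTER_CUBIC)
cv2.imwrite('pics/tc.png',a);cv2.imwrite('pics/sc.png',b)
E
```

```text
(no output)
```

View pics/tc.png

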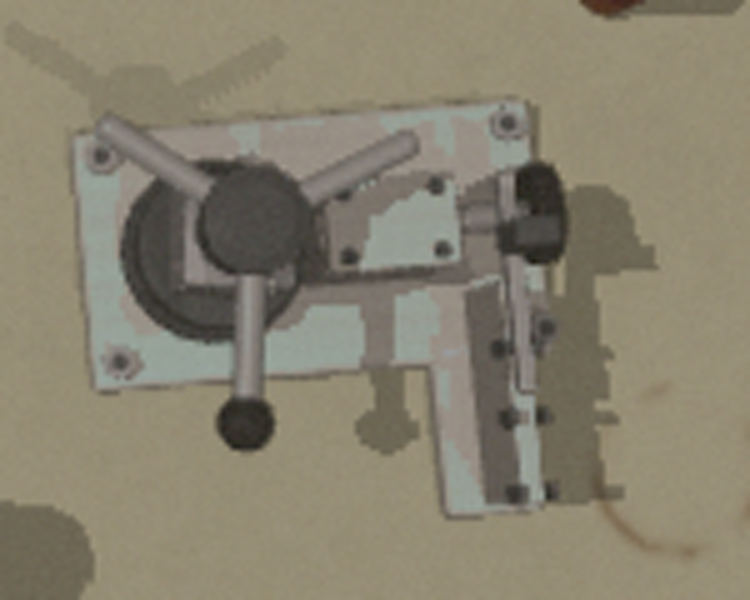

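View pics/sc.png

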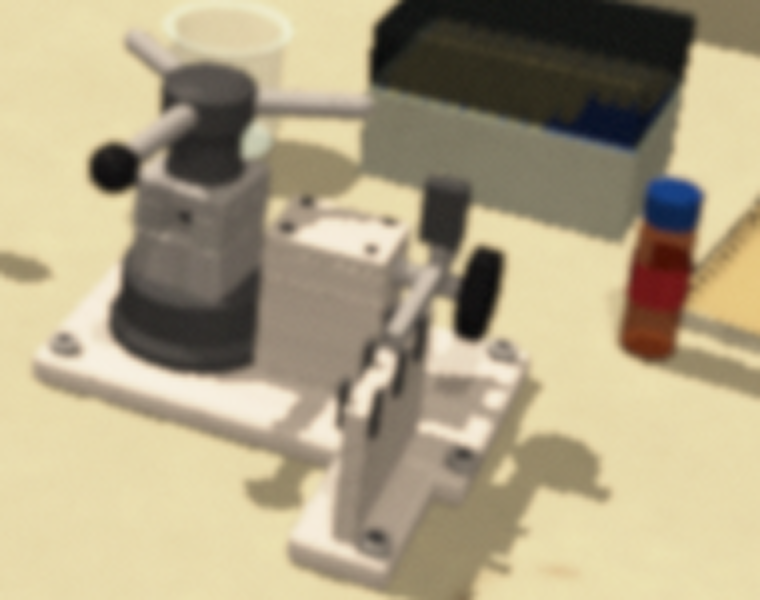

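```bash
cat > fit.py <<'E'
from h import *
from scipy.optimize import least_squares
T=pickle.load(open('top0.pkl','rb'));S=pickle.load(open('scene0.pkl','rb'))
base=[((48,48,12),(73,135)),((48,-122,12),(530,100)),((-48,48,12),(95,388)),((-104,-112,12),(543,507)),((-104,-76,12),(448,515)),((16,-77,73),(457,178)),((-16,-77,73),(462,262))]
sb=[((-104,-76,12),(292,548)),((-104,-112,12),(388,578)),((-48,48,12),(38,360)),((16,-77,73),(408,222)),((-16,-77,73),(385,262)),((-16,-31,73),(268,235))]
tp=lambda p:np.array(p)/5+[345,180]-.4
sp=lambda p:np.array(p)/4+[330,210]-.4
def W(p,P):
    return R.from_euler('z',p[2]).apply(np.atleast_2d(P))+[p[0],p[1],0]
def scr(a): # ball, hub top, spoke ends
    z=105+1.59155*a; g=a-np.pi/2
    e=lambda r,d:(r*np.cos(a+d),r*np.sin(a+d),z)
    return [(66*np.cos(g),66*np.sin(g),z),(0,0,z+10),e(61,np.pi/6),e(61,np.pi*5/6)]
def res(p):
    r=[proj(T,W(p,[b[0] for b in base]))-[tp(b[1]) for b in base], proj(S,W(p,[b[0] for b in sb]))-[sp(b[1]) for b in sb]]
    P=W(p,scr(p[3]))
    r+=[proj(T,P)-[tp(x) for x in((245,424),(255,220),(413,142),(105,122))]]
    r+=[proj(S,P[:2])-[sp(x) for x in((115,167),(210,80))]]
    return np.concatenate(r).ravel()
if __name__=='__main__':
    for a in(4.7,11):
        o=least_squares(res,[480,-100,0,a],x_scale=[1,1,.01,.01],loss='soft_l1');print(a,o.x,o.cost,np.abs(o.fun).max());print(res(o.x).reshape(-1,2).round(1).tolist())
E
python3 fit.py
python3 - <<'E'
import sys;sys.path.insert(0,'.')
from h import *
T=pickle.load(open('top0.pkl','rb'))
for n,u,v,z in(('vialcap',478,169,73),('flask',278,222,10),('jar',322,294,94),('beaker',350,140,30),('box',420,110,40)):print(n,atz(T,u,v,z).round())
E
```

```text
4.7 [ 5.64335410e+02 -1.00801386e+02  5.66774322e-02  4.56707883e+00] 14.61485713982868 3.0379508138997835
[[-0.7, 0.1], [-0.4, 0.1], [-0.5, 1.4], [0.3, 1.5], [-0.4, 1.5], [-0.6, -0.9], [0.3, 0.8], [-0.7, -3.0], [1.2, -2.2], [-1.1, -1.2], [2.3, 0.2], [1.4, 0.1], [0.2, -1.0], [-0.4, 0.4], [0.6, 0.2], [1.1, 0.3], [-1.5, -0.0], [0.4, 0.2], [1.2, -1.1]]
11 [ 5.63519524e+02 -1.00518561e+02  6.14381256e-02  1.08445416e+01] 27.201932737566157 7.105555514337567
[[-0.9, 0.7], [-0.7, 0.2], [-0.5, 2.0], [0.4, 1.7], [-0.3, 1.7], [-0.8, -0.6], [0.2, 1.1], [-0.7, -2.8], [1.3, -2.0], [-1.5, -0.9], [1.9, 0.2], [1.1, 0.2], [-0.1, -0.9], [0.3, 0.7], [1.4, 0.0], [2.3, -0.1], [-1.0, -0.5], [0.2, -5.9], [1.2, -7.1]]
vialcap [ 662. -254.   73.]
flask [585.  99.  10.]
jar [453.  22.  94.]
beaker [731. -37.  30.]
box [ 782. -165.   40.]
```

```bash
cat >> h.py <<'E'
ST=[564.3,-100.8,0.0567]  # stand x,y,yaw
def s2w(P): return R.from_euler('z',ST[2]).apply(np.atleast_2d(P))+[ST[0],ST[1],0]
def w2s(P): return R.from_euler('z',-ST[2]).apply(np.atleast_2d(P)-[ST[0],ST[1],0])
def rows(state,Ps,yaw=None):
    """tool-axis shifts (cm) to stand-frame TCP points; turn for vertical tool whose y axis is at stand angle yaw"""
    q=R.from_quat(state['eef_rot']);sh=q.inv().apply(s2w(Ps)-state['position'])/10
    t=np.zeros(3)
    if yaw is not None:
        a=yaw+ST[2];y=np.array([np.cos(a),np.sin(a),0]);z=np.array([0,0,-1.]);x=np.cross(y,z)
        t=(q.inv()*R.from_matrix(np.c_[x,y,z])).as_rotvec()
    print('pos(stand)',w2s(state['position']).round(1)[0],'turn',t.round(3));print(sh.round(2).tolist())
E
python3 - <<'E'
from h import *
from workcell import sense
r=np.radians(230);rows(sense(),[[40*np.cos(r),40*np.sin(r),231]],np.pi/2)
E
```

```text
pos(stand) [-311.9  706.8  230.6] turn [-0.001 -0.    -0.405]
[[-55.33, -56.53, 0.05]]
```

```bash
python3 -m inch '[-7,-7,0,0,0,-0.1,0, -14,-14,0,0,0,-0.2,0, -20,-20,0,0,0,-0.3,0, -25,-25,0,0,0,-0.4,0, -28,-28.5,0,0,0,-0.405,0, -28,-28.5,0,0,0,-0.405,0, -28,-28.5,0,0,0,-0.405,0, -28,-28.5,0,0,0,-0.405,0]'; python3 - <<'E'
from h import *
from workcell import sense
r=np.radians(230);rows(sense(),[[40*np.cos(r),40*np.sin(r),231]],np.pi/2);print(sense()['q'].round(2))
E
```

```text
time: 0.9
position: [379.4, 222.1, 231.3]
eef_rot: [-0.029, 1.0, 0.0, -0.0]
contact_force: [0.7, -0.3, 1.0]
width: -0.3
finger_force: 0.0
pos(stand) [-166.3  332.8  231.3] turn [ 0. -0.  0.]
[[-14.05, -36.35, 0.02]]
[-0.75  0.13  0.11  2.01 -0.02  1.01  1.  ]
```

```bash
python3 -m inch '[-1.8,-4.6,0,0,0,0,0, -3.5,-9,0,0,0,0,0, -5.3,-13.6,0,0,0,0,0, -7,-18.2,0,0,0,0,0, -8.8,-22.7,0,0,0,0,0, -10.5,-27.3,0,0,0,0,0, -12.3,-31.8,0,0,0,0,0, -14,-36.3,0,0,0,0,0]'; python3 -m inch '[0,0,0,0,0,0,0,0,0,0,0,0,0,0]'; python3 - <<'E'
from h import *
from workcell import sense,grab_frame
r=np.radians(230);rows(sense(),[[40*np.cos(r),40*np.sin(r),96]],np.pi/2);print(sense()['q'].round(2),sense()['time'])
f=grab_frame('wrist');cv2.imwrite('pics/w1.png',f['image'][:,:,::-1]);pickle.dump(f,open('w1.pkl','wb'));print(f['eye'],f['camera_matrix'])
E
```

```text
time: 1.7
position: [540.0, -132.0, 231.1]
eef_rot: [-0.029, 1.0, 0.0, -0.0]
contact_force: [0.9, 1.9, 1.3]
width: 0.2
finger_force: 0.0
time: 1.9
position: [539.3, -131.5, 230.7]
eef_rot: [-0.027, 1.0, -0.0, -0.001]
contact_force: [-0.2, 0.8, -0.9]
width: -0.2
finger_force: 0.0
pos(stand) [-26.7 -29.2 230.7] turn [-0.    -0.001 -0.002]
[[-0.11, -0.14, 13.47]]
[-0.15  0.33  0.38  1.77 -0.14  1.07  1.91] 1.9
[ 459.38628171 -134.7968969   374.87998186] [[371.64829954   0.         322.53792682]
 [  0.         371.64829954 243.87607817]
 [  0.           0.           1.        ]]
```

View pics/w1.png

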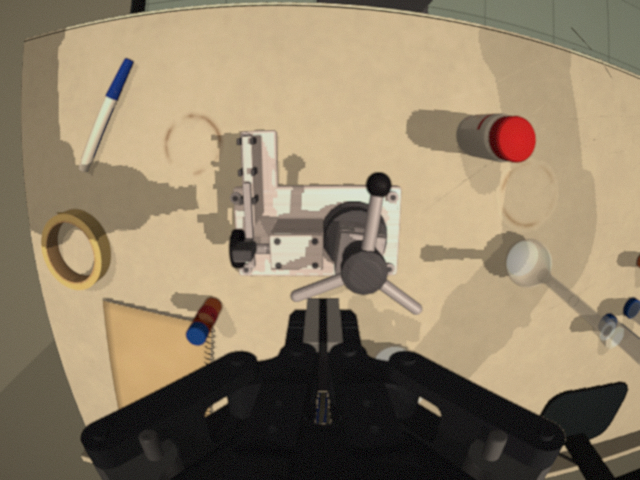

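Wrist view: ball at (378,185), hub (363,271), knob (243,248), fingers clear above. Checking the fit against this view.

```bash
cat >> h.py <<'E'
def fproj(f,P):
    P=np.atleast_2d(P);c=R.from_quat(f['attitude']).inv().apply(P-f['eye'])*[1,-1,-1];K=f['camera_matrix']
    n=np.hypot(c[:,0],c[:,1]);th=np.arctan2(n,c[:,2]);return np.c_[K[0,2]+K[0,0]*th*c[:,0]/n,K[1,2]+K[1,1]*th*c[:,1]/n]
E
python3 - <<'E'
from h import *
from fit import scr
f=pickle.load(open('w1.pkl','rb'))
print(fproj(f,s2w(scr(4.567))).round(1).tolist())
print(fproj(f,s2w([[48,48,12],[-48,48,12],[-104,-112,12],[0,-111,60],[16,-31,73],[-16,-77,73]])).round(1).tolist())
print(fproj(f,s2w([[x,-94,108] for x in(-13,-3)])))
E
```

```text
[[375.0, 184.5], [360.6, 274.5], [286.3, 296.0], [415.4, 311.5]]
[[393.6, 275.4], [398.6, 186.4], [236.6, 131.1], [231.8, 247.6], [319.3, 269.6], [265.3, 234.8]]
[[237.48876099 251.63261027]
 [238.47466481 263.67343811]]
```

```bash
python3 -m inch '[-0.1,-0.1,4,0,0,0,0, -0.1,-0.1,8,0,0,0,0, -0.1,-0.1,11,0,0,0,0, -0.1,-0.1,13.4,0,0,0,0, -0.1,-0.1,13.4,0,0,0,0, -0.1,-0.1,13.4,0,0,0,0]'; python3 - <<'E'
from h import *
from workcell import sense
p=np.radians(230-np.arange(0,300,11.));P=np.c_[40*np.cos(p),40*np.sin(p),p*0+96]
s=sense()
rows(s,P,np.pi/2)
E
```

```text
time: 2.55
position: [540.6, -129.9, 97.7]
eef_rot: [-0.029, 1.0, 0.0, -0.0]
contact_force: [0.4, -0.4, 1.1]
width: 0.0
finger_force: 0.0
pos(stand) [-25.3 -27.7  97.7] turn [ 0.001 -0.001  0.002]
[[0.04, -0.29, 0.17], [0.58, 0.25, 0.17], [1.0, 0.89, 0.18], [1.29, 1.6, 0.18], [1.44, 2.36, 0.18], [1.45, 3.12, 0.18], [1.3, 3.88, 0.18], [1.02, 4.59, 0.18], [0.61, 5.23, 0.18], [0.08, 5.79, 0.18], [-0.55, 6.23, 0.18], [-1.24, 6.55, 0.18], [-1.99, 6.73, 0.18], [-2.76, 6.76, 0.18], [-3.51, 6.64, 0.18], [-4.24, 6.39, 0.18], [-4.9, 6.0, 0.18], [-5.47, 5.49, 0.18], [-5.93, 4.88, 0.17], [-6.28, 4.19, 0.17], [-6.48, 3.45, 0.17], [-6.54, 2.69, 0.17], [-6.45, 1.93, 0.17], [-6.22, 1.19, 0.17], [-5.85, 0.52, 0.17], [-5.36, -0.07, 0.17], [-4.77, -0.56, 0.17], [-4.09, -0.92, 0.17]]
```

```bash
python3 -m inch '[0.6,0.3,0.1,0,0,0,0, 1.0,0.9,0.1,0,0,0,0, 1.3,1.6,0.1,0,0,0,0, 1.45,2.35,0.1,0,0,0,0, 1.45,3.1,0.1,0,0,0,0, 1.3,3.9,0.1,0,0,0,0, 1.0,4.6,0.1,0,0,0,0, 0.6,5.2,0.1,0,0,0,0]'; python3 - <<'E'
from h import *
from workcell import sense
p=np.radians(142-np.arange(0,300,11.)[:20]);P=np.c_[40*np.cos(p),40*np.sin(p),p*0+96]
s=sense();print(s['contact_force'],s['q'].round(2))
rows(s,P,np.pi/2)
E
```

```text
time: 3.35
position: [531.5, -78.7, 96.1]
eef_rot: [-0.029, 1.0, 0.0, -0.001]
contact_force: [-1.3, -3.1, 0.1]
width: 0.2
finger_force: 1.3
[-1.30307017 -3.05684857  0.08456559] [-0.2   0.46  0.33  1.96 -0.21  0.75  1.89]
pos(stand) [-31.5  23.9  96.1] turn [ 0.    -0.001  0.001]
[[-0.0, 0.07, 0.01], [-0.53, 0.63, 0.01], [-1.15, 1.07, 0.01], [-1.85, 1.39, 0.01], [-2.6, 1.57, 0.01], [-3.36, 1.6, 0.01], [-4.12, 1.49, 0.01], [-4.84, 1.23, 0.0], [-5.5, 0.84, 0.0], [-6.08, 0.33, 0.0], [-6.54, -0.27, 0.0], [-6.89, -0.96, 0.0], [-7.09, -1.7, 0.0], [-7.15, -2.46, 0.0], [-7.06, -3.23, 0.0], [-6.83, -3.96, 0.0], [-6.46, -4.63, 0.0], [-5.98, -5.22, 0.0], [-5.38, -5.71, 0.0], [-4.71, -6.07, 0.0]]
```

```bash
python3 -m inch '[-0.5,0.6,0,0,0,0,0, -1.15,1.05,0,0,0,0,0, -1.85,1.4,0,0,0,0,0, -2.6,1.55,0,0,0,0,0, -3.35,1.6,0,0,0,0,0, -4.1,1.5,0,0,0,0,0, -4.85,1.25,0,0,0,0,0, -5.5,0.85,0,0,0,0,0]'; python3 - <<'E'
from h import *
from workcell import sense
p=np.radians(54-np.arange(0,300,11.)[:12]);P=np.c_[40*np.cos(p),40*np.sin(p),p*0+96]
s=sense();print(s['contact_force'],s['q'].round(2))
rows(s,P,np.pi/2)
E
```

```text
time: 4.15
position: [587.0, -67.4, 96.3]
eef_rot: [-0.029, 1.0, 0.0, 0.0]
contact_force: [-2.8, 0.9, 0.1]
width: -0.1
finger_force: 1.4
[-2.82470871  0.93107447  0.06908747] [-0.2   0.53  0.33  1.83 -0.23  0.82  1.87]
pos(stand) [24.6 32.  96.3] turn [0.001 0.    0.001]
[[0.11, 0.03, 0.03], [-0.47, -0.48, 0.03], [-0.93, -1.09, 0.03], [-1.27, -1.77, 0.03], [-1.48, -2.51, 0.03], [-1.54, -3.28, 0.03], [-1.45, -4.04, 0.03], [-1.22, -4.77, 0.03], [-0.85, -5.44, 0.03], [-0.36, -6.03, 0.03], [0.23, -6.52, 0.02], [0.9, -6.89, 0.02]]
```

```bash
python3 -m inch '[-0.45,-0.5,0,0,0,0,0, -0.95,-1.1,0,0,0,0,0, -1.25,-1.75,0,0,0,0,0, -1.45,-2.5,0,0,0,0,0, -1.5,-3.3,0,0,0,0,0, -1.45,-4.0,0,0,0,0,0, -1.2,-4.75,0,0,0,0,0, -0.85,-5.4,0,0,0,0,0]'; python3 - <<'E'
from h import *
from workcell import sense,grab_frame
p=np.radians([-34,-42,-50,-58,-66.4]);P=np.c_[40*np.cos(p),40*np.sin(p),p*0+96]
s=sense();print(s['contact_force'],s['q'].round(2))
rows(s,P,np.pi/2)
E
```

```text
time: 4.95
position: [597.9, -122.3, 96.5]
eef_rot: [-0.028, 1.0, -0.0, 0.0]
contact_force: [2.0, 3.0, -0.5]
width: 0.2
finger_force: 1.3
[ 2.03268746  3.02954643 -0.46047949] [-0.11  0.56  0.33  1.78 -0.23  0.84  1.95]
pos(stand) [ 32.3 -23.4  96.5] turn [-0.     0.001  0.   ]
[[-0.09, 0.1, 0.05], [0.26, -0.34, 0.05], [0.66, -0.73, 0.05], [1.11, -1.06, 0.05], [1.63, -1.33, 0.05]]
```

```bash
python3 -m inch '[0.25,-0.35,0,0,0,0,0, 0.65,-0.75,0,0,0,0,0, 1.2,-1.1,0,0,0,0,0, 1.2,-1.1,0,0,0,0,0, 1.2,-1.1,0,0,0,0,0]'; python3 - <<'E'
from h import *
from workcell import sense,grab_frame
s=sense();rows(s,[[16,-36.7,96]],np.pi/2)
f=grab_frame('wrist');i=f['image'][:,:,::-1];pickle.dump(f,open('w2.pkl','wb'))
cv2.imwrite('pics/w2.png',cv2.resize(i[120:420,130:530],None,fx=2,fy=2,interpolation=cv2.INTER_CUBIC))
E
```

```text
time: 5.45
position: [585.9, -133.6, 96.4]
eef_rot: [-0.028, 1.0, -0.0, -0.0]
contact_force: [0.3, -0.1, 0.4]
width: 0.0
finger_force: 0.0
pos(stand) [ 19.7 -34.   96.4] turn [-0. -0. -0.]
[[0.37, -0.27, 0.04]]
```

View pics/w2.png

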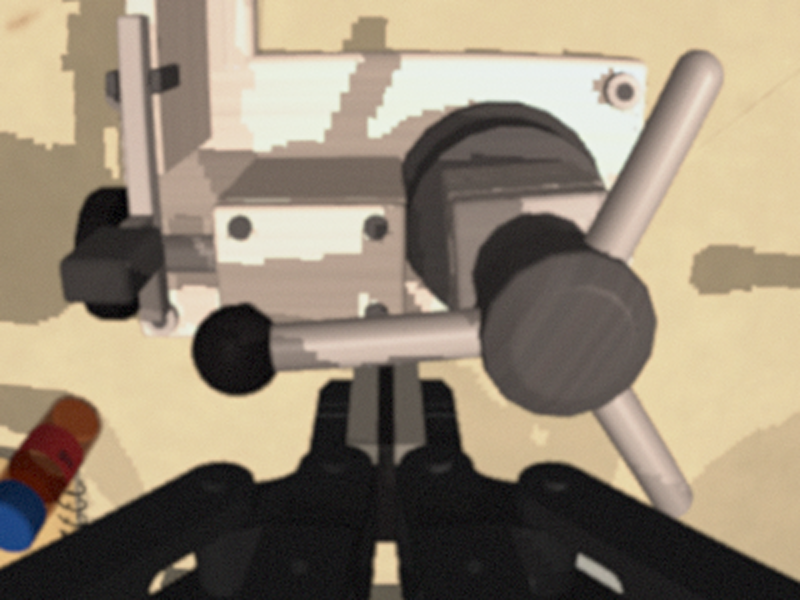

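Screw nearly there: ball (235,349), hub (568,332), block top near edge corners (216,206),(404,206). Vial is intact at left. Refit from this near view.

```bash
cat > fit2.py <<'E'
from h import *
from fit import W,scr
from scipy.optimize import least_squares
def fit2(f,scrpx,stpts,sc=2.,off=(130,120),x0=(564,-101,.057,.3)):
    px=lambda L:np.array(L)/sc+off
    def r(p):
        P=W(p,scr(p[3]));idx=[i for i,v in enumerate(scrpx) if v]
        return np.r_[(fproj(f,P[idx])-px([scrpx[i] for i in idx])).ravel(),(fproj(f,W(p,[s[0] for s in stpts]))-px([s[1] for s in stpts])).ravel()]
    o=least_squares(r,x0,x_scale=[1,1,.01,.01],loss='soft_l1');print(o.x.round(3),r(o.x).reshape(-1,2).round(1).tolist());return o.x
E
python3 - <<'E'
from fit2 import *
f=pickle.load(open('w2.pkl','rb'))
fit2(f,[(235,349),(568,332),None,None],[((-16,-77,73),(216,206)),((-16,-31,73),(404,206)),((-48,48,12),(645,65))])
E
```

```text
[ 5.64689e+02 -9.86100e+01  5.20000e-02  8.70000e-02] [[0.3, -0.1], [0.5, 6.9], [-3.4, -0.2], [-0.4, -0.1], [1.3, -1.3]]
```

```bash
cat >> h.py <<'E'
def fray(f,u,v,z):
    K=f['camera_matrix'];a=(u-K[0,2])/K[0,0];b=(v-K[1,2])/K[1,1];t=np.hypot(a,b)
    d=R.from_quat(f['attitude']).apply(np.array([a/t*np.sin(t),b/t*np.sin(t),np.cos(t)])*[1,-1,-1]);return f['eye']+d*(z-f['eye'][2])/d[2]
E
python3 - <<'E'
from h import *
f=pickle.load(open('w2.pkl','rb'))
g=lambda u,v,z:fray(f,130+u/2,120+v/2,z)
h=g(568,332,115.3);b=g(235,349,105.3);c=g(216,206,73);d=g(404,206,73);k=g(645,65,12);k2=g(256,53,12)
for n,p,q in(('spoke',h,b),('block',d,c),('plate',k,k2)):
    v=(q-p)[:2];print(n,p.round(1),q.round(1),np.hypot(*v),np.arctan2(v[1],v[0])+np.pi/2)
e1=g(702,72,105.3);e2=g(680,500,105.3)
for e in(e1,e2):
    v=(e-h)[:2];print(np.hypot(*v),np.arctan2(v[1],v[0])-np.pi/6, np.arctan2(v[1],v[0])-np.pi*5/6)
E
```

```text
spoke [561.7 -99.3 115.3] [ 573.8 -164.   105.3] 65.83676279720919 0.18405459630504395
block [ 550.4 -130.2   73. ] [ 552.7 -174.7   73. ] 44.5236963403911 0.05302223863973787
plate [515.2 -54.   12. ] [ 520.2 -176.1   12. ] 122.22321198550752 0.041225890446968894
55.60602311279715 2.1826710130704 0.0882759106772042
62.16881267892854 0.1584845296640417 -1.935910572729154
```

```bash
python3 -m inch '[0.2,-0.1,0,0,0,0,0, 0.35,-0.1,0,0,0,0,0, 0.35,-0.1,0,0,0,0,0, 0.35,-0.1,0,0,0,0,0]'; python3 -m inch '[-1,0,0,0,0,0,0, -1,0,-4,0,0,0,0, -1,0,-8,0,0,0,0, -0,0,-10,0,0,0,0,-0,0,-10,0,0,0,0,-0,0,-10,0,0,0,0]';python3 - <<'E'
from h import *
from workcell import sense,grab_frame
s=sense();rows(s,[[16,-36.7,96]],np.pi/2)
f=grab_frame('wrist');i=f['image'][:,:,::-1];pickle.dump(f,open('w3.pkl','wb'))
cv2.imwrite('pics/w3.png',cv2.resize(i[130:350,180:460],None,fx=2.7,fy=2.7,interpolation=cv2.INTER_CUBIC))
E
```

```text
time: 5.9
position: [583.0, -134.2, 96.3]
eef_rot: [-0.029, 1.0, -0.0, 0.0]
contact_force: [2.5, 0.5, -1.3]
width: 0.3
finger_force: 0.9
time: 6.5
position: [583.2, -134.2, 196.3]
eef_rot: [-0.029, 1.0, 0.0, 0.0]
contact_force: [-0.3, 0.3, -0.4]
width: -0.1
finger_force: 0.0
pos(stand) [ 16.9 -34.4 196.3] turn [0. 0. 0.]
[[0.1, -0.23, 10.03]]
```

View pics/w3.png

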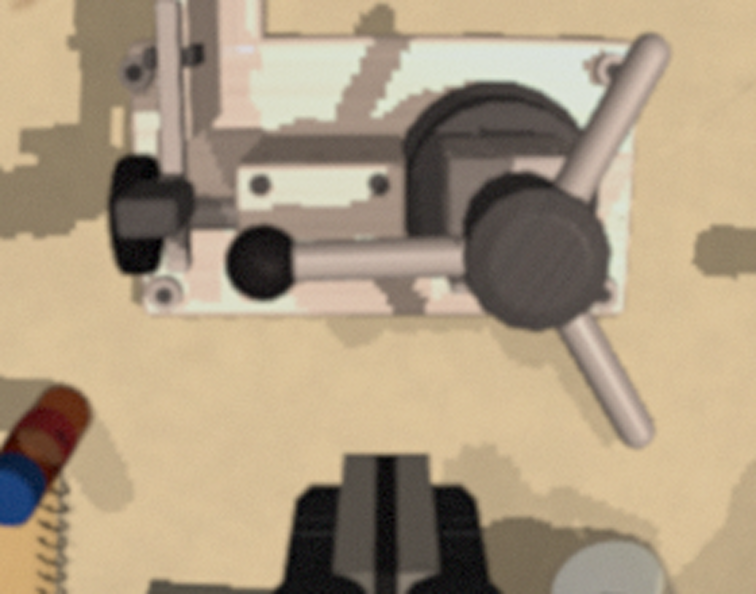

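Now the hub is at (538,252), ball (263,262), spoke tips (652,50) and (636,432); plate far edge runs from (150,312) to (626,314), and the block edge from (238,165) to (400,166).

```bash
python3 - <<'E'
from h import *
f=pickle.load(open('w3.pkl','rb'))
g=lambda u,v,z:fray(f,180+u/2.7,130+v/2.7,z)
h=g(538,252,115.1);b=g(263,262,105.1)
for n,p,q in(('spoke',h,b),('block',g(400,166,73),g(238,165,73)),('plate',g(626,314,12),g(150,312,12)),('pl2',g(660,38,12),g(262,38,12))):
    v=(q-p)[:2];print(n,p.round(1),q.round(1),np.hypot(*v),np.arctan2(v[1],v[0])+np.pi/2)
e1=g(652,50,105.1);e2=g(636,432,105.1)
for e,o in((e1,5/6),(e2,1/6)):
    v=(e-h)[:2];print(np.hypot(*v),np.arctan2(v[1],v[0])-np.pi*o)
v=(e2-e1)[:2];print('tips',np.arctan2(v[1],v[0]))
E
```

```text
spoke [561.4 -98.4 115.1] [ 570.5 -163.7  105.1] 65.87531391735148 0.13737152609555925
block [ 550.6 -130.9   73. ] [ 552.6 -174.8   73. ] 43.977129274730395 0.04486069561545247
plate [608.6 -46.5  12. ] [ 617.5 -213.8   12. ] 167.47769096950506 0.052921732738599125
pl2 [511.9 -45.8  12. ] [ 521.2 -176.7   12. ] 131.23733090579054 0.07128676610623819
54.93522787978659 0.05370893367844953
60.06251574794241 0.06857510122733979
tips 0.0873215609061702
```

```bash
python3 -m inch '[-1,0,4,0,0,0,0, -1,0,8,0,0,0,0, -0.8,0,10,0,0,0,0, -0.2,0,10,0,0,0,0, 0.12,0,10,0,0,0,0, 0.12,0,10,0,0,0,0, 0.12,0,10,0,0,0,0]' && python3 -m inch '[-1,0,0,0,0,0,0, -1,0,-4,0,0,0,0, -1,0,-8,0,0,0,0,-1,0,-8,0,0,0.14,0,-1,0,-8,0,0,0.28,0,-1,0,-8,0,0,0.42,0,-1,0,-8,0,0,0.56,0,-1,0,-8,0,0,0.7,0]' && python3 -m inch '[0,0,0,0,0,0.14,0,0,0,0,0,0,0.28,0,0,0,0,0,0,0.42,0,0,0,0,0,0,0.56,0,0,0,0,0,0,0.7,0,0,0,0,0,0,0.84,0,0,0,0,0,0,0.87,0,0,0,0,0,0,0.87,0]'
python3 - <<'E'
from h import *
from workcell import sense,grab_frame
s=sense();print(s['q'].round(2));rows(s,[[25,-100,178],[25,-100,90],[-33,-100,90]],0)
E
```

```text
time: 7.25
position: [582.3, -134.6, 97.6]
eef_rot: [-0.028, 1.0, -0.0, 0.001]
contact_force: [-0.3, 0.2, -0.5]
width: -0.0
finger_force: 0.0
time: 8.05
position: [592.7, -133.6, 177.1]
eef_rot: [0.318, 0.948, 0.0, 0.001]
contact_force: [0.4, -0.7, 0.3]
width: 0.1
finger_force: 0.0
time: 8.85
position: [592.3, -133.5, 176.6]
eef_rot: [0.685, 0.728, 0.0, 0.0]
contact_force: [-0.4, 0.4, -0.2]
width: 0.0
finger_force: 0.0
[-0.38  0.54  0.78  1.73 -0.43  1.05  0.61]
pos(stand) [ 26.1 -34.2 176.6] turn [0.    0.    0.004]
[[-6.58, -0.14, -0.14], [-6.57, -0.14, 8.66], [-6.55, -5.94, 8.66]]
```

```bash
python3 -m inch '[-3.5,-0.1,0,0,0,0,0, -6.6,-0.1,0,0,0,0,0, -6.6,-0.1,0,0,0,0,0, -6.6,-0.1,4,0,0,0,0, -6.6,-0.1,7,0,0,0,0, -6.6,-0.1,8.6,0,0,0,0, -6.6,-0.1,8.6,0,0,0,0, -6.6,-0.1,8.6,0,0,0,0]' && python3 -m inch '[0,-1,0,0,0,0,0, 0,-2,0,0,0,0,0, 0,-2.8,0,0,0,0,0, 0,-3.4,0,0,0,0,0]' && python3 -m inch '[0,-0.6,0,0,0,0,0, 0,-1.2,0,0,0,0,0, 0,-1.6,0,0,0,0,0, 0,-2,0,0,0,0,0, 0,-2.1,0,0,0,0,0, 0,-2.1,0,0,0,0,0]'
python3 - <<'E'
from h import *
from workcell import sense,grab_frame
s=sense();rows(s,[[-31,-100,90]],0)
E
```

```text
time: 9.65
position: [595.1, -199.9, 91.2]
eef_rot: [0.686, 0.728, 0.0, 0.0]
contact_force: [0.5, 0.3, 0.7]
width: -0.3
finger_force: 0.0
time: 10.05
position: [560.1, -202.0, 91.2]
eef_rot: [0.686, 0.727, 0.0, 0.001]
contact_force: [1.1, -0.4, 1.4]
width: 0.0
finger_force: 0.8
time: 10.65
position: [539.2, -202.8, 90.1]
eef_rot: [0.686, 0.727, -0.0, -0.0]
contact_force: [-0.1, -0.4, 0.4]
width: -0.3
finger_force: 0.0
pos(stand) [ -30.8 -100.4   90.1] turn [-0.001 -0.     0.001]
[[0.04, -0.02, 0.01]]
```

```bash
python3 -m inch '[0,1,0,0,0,0,0, 0,1.5,-4,0,0,0,0, -1,2,-8,0,0,0,0, -3,3,-8,0,0,0,0, -3.6,3.4,-8,0,0,0,0, -3.6,3.4,-8,0,0,0,0, -3.6,3.4,-8,0,0,0,0]'
python3 - <<'E'
from h import *
from workcell import sense,grab_frame
s=sense();rows(s,[[4,-135,170],[4,-135,57],[4,-122,57],[4,-98,57]],0)
f=grab_frame('wrist');i=f['image'][:,:,::-1];pickle.dump(f,open('w4.pkl','wb'))
cv2.imwrite('pics/w4.png',i)
E
```

```text
time: 11.35
position: [575.0, -235.9, 169.0]
eef_rot: [0.686, 0.727, -0.0, -0.001]
contact_force: [0.1, 0.4, -0.3]
width: -0.1
finger_force: 0.0
pos(stand) [   3.  -135.5  169. ] turn [-0.002 -0.001  0.001]
[[0.05, 0.1, -0.1], [0.04, 0.12, 11.2], [1.34, 0.12, 11.21], [3.74, 0.13, 11.21]]
```

View pics/w4.png

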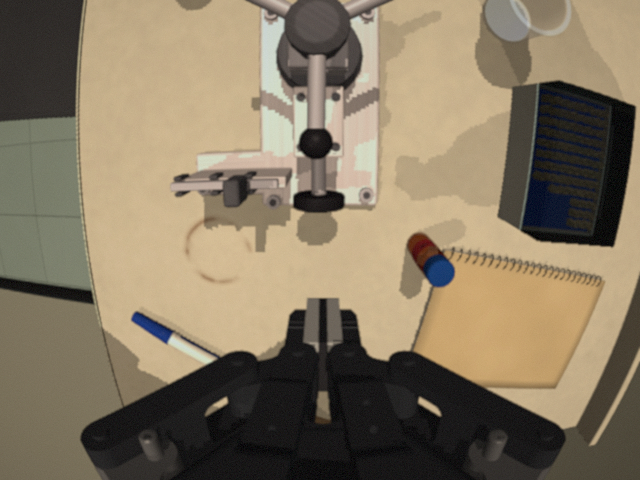

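Keeper is open (tab at (235,190), well clear of the knob at (318,202)), and the spoke, ball and knob line up. Vial is undisturbed. Now pushing the pin.

```bash
python3 -m inch '[0,0.1,4,0,0,0,0, 0,0.1,8,0,0,0,0, 0,0.1,11.3,0,0,0,0, 0,0.1,11.3,0,0,0,0, 0.8,0.1,11.3,0,0,0,0, 1.6,0.1,11.3,0,0,0,0, 2.2,0.1,11.3,0,0,0,0, 2.2,0.1,11.3,0,0,0,0]' && python3 -m inch '[0.3,0,0,0,0,0,0, 0.6,0,0,0,0,0,0, 0.9,0,0,0,0,0,0, 1.2,0,0,0,0,0,0,1.2,0,0,0,0,0,0]'
python3 - <<'E'
from h import *
from workcell import sense
s=sense();print(s['contact_force']);rows(s,[[4,-99,57]],0)
E
```

```text
time: 12.2
position: [576.4, -213.2, 58.5]
eef_rot: [0.686, 0.728, 0.001, 0.001]
contact_force: [0.1, 0.1, -0.3]
width: 0.1
finger_force: 0.0
time: 12.7
position: [574.7, -202.3, 57.2]
eef_rot: [0.686, 0.727, 0.0, -0.0]
contact_force: [0.4, -0.1, -0.3]
width: 0.1
finger_force: 0.0
[ 0.43087498 -0.07497936 -0.33622322]
pos(stand) [   4.6 -101.9   57.2] turn [-0.    -0.     0.002]
[[0.29, -0.06, 0.02]]
```

```bash
python3 -m inch '[0.1,0,0,0,0,0,0, 0.2,0,0,0,0,0,0, 0.3,0,0,0,0,0,0]' && python3 -m inch '[0.1,0,0,0,0,0,0, 0.2,0,0,0,0,0,0]' && python3 -m inch '[0.1,0,0,0,0,0,0]'
python3 - <<'E'
from h import *
from workcell import sense,grab_frame
s=sense();print(s['contact_force']);rows(s,[[4,-99,57]],0)
f=grab_frame('wrist');i=f['image'][:,:,::-1];pickle.dump(f,open('w5.pkl','wb'))
cv2.imwrite('pics/w5.png',cv2.resize(i[0:340,190:440],None,fx=1.75,fy=1.75))
E
```

```text
time: 13.0
position: [574.4, -199.9, 57.3]
eef_rot: [0.686, 0.727, -0.0, -0.0]
contact_force: [-0.2, -0.1, 0.2]
width: 0.2
finger_force: 0.1
time: 13.2
position: [574.4, -197.8, 57.3]
eef_rot: [0.686, 0.727, -0.0, -0.0]
contact_force: [0.3, -0.0, -0.3]
width: 0.3
finger_force: 0.1
time: 13.3
position: [574.3, -196.8, 57.3]
eef_rot: [0.686, 0.727, -0.0, 0.0]
contact_force: [-0.3, -2.6, -0.2]
width: -0.3
finger_force: 1.7
[-0.32159595 -2.55185246 -0.24338169]
pos(stand) [  4.5 -96.4  57.3] turn [-0.     0.     0.001]
[[-0.26, -0.05, 0.03]]
```

View pics/w5.png

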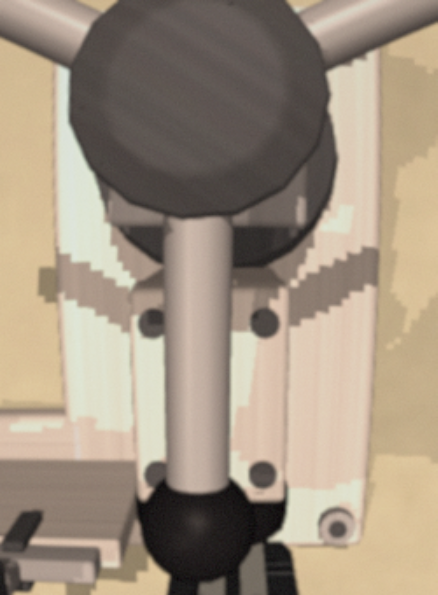

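Knob now sits right up against the guide block and the spoke is straight over the track. I'll press a touch more to confirm it is home.

```bash
python3 -m inch '[0.07,0,0,0,0,0,0,0.13,0,0,0,0,0,0]'; python3 -m inch '[0,0,0,0,0,0,0]'
```

```text
time: 13.55
position: [574.3, -196.8, 57.4]
eef_rot: [0.687, 0.727, -0.0, 0.001]
contact_force: [1.3, -6.6, -3.0]
width: -0.2
finger_force: 3.2
time: 13.65
position: [574.3, -196.8, 57.4]
eef_rot: [0.687, 0.727, -0.0, 0.001]
contact_force: [1.2, -4.8, -2.9]
width: -0.3
finger_force: 2.5
```

```bash
python3 -m inch '[-1.5,0,0,0,0,0,0, -3.5,0,0,0,0,0,0, -3.5,0,-4,0,0,0,0, -3.5,-2,-7.5,0,0,0,0, -3,-6,-7.5,0,0,0,0, -1,-9,-7.5,0,0,0,0, -1,-9,-7.5,0,0,0,0, -1,-9,-7.5,0,0,0,0]'; python3 - <<'E'
from h import *
from workcell import sense
s=sense();print(s['contact_force']);rows(s,[[-84,-98,90],[-40,-98,90],[-28,-98,90]],0)
E
```

```text
time: 14.45
position: [485.0, -210.7, 132.7]
eef_rot: [0.686, 0.727, 0.001, -0.0]
contact_force: [0.5, 0.5, 0.9]
width: 0.3
finger_force: 0.0
[0.47989219 0.46124265 0.88613943]
pos(stand) [ -85.4 -105.2  132.7] turn [ 0.001 -0.001  0.001]
[[0.72, 0.14, 4.27], [0.71, 4.54, 4.28], [0.71, 5.74, 4.28]]
```

```bash
python3 -m inch '[0.6,0,0,0,0,0,0, 0.6,0,4.3,0,0,0,0, 0.6,0,4.3,0,0,0,0, 0.6,1.2,4.3,0,0,0,0, 0.6,2.4,4.3,0,0,0,0, 0.6,3.6,4.3,0,0,0,0, 0.6,4.6,4.3,0,0,0,0, 0.6,5.3,4.3,0,0,0,0]'; python3 -m inch '[0,0.1,0,0,0,0,0,0,0.2,0,0,0,0,0]';python3 -m inch '[0,0.1,0,0,0,0,0,0,0.2,0,0,0,0,0]'; python3 - <<'E'
from h import *
from workcell import sense
s=sense();print(s['contact_force']);rows(s,[[-28,-98,90]],0)
E
```

```text
time: 15.25
position: [539.2, -201.7, 89.9]
eef_rot: [0.686, 0.728, 0.0, 0.001]
contact_force: [-1.3, -1.2, 2.3]
width: -0.1
finger_force: 0.8
time: 15.45
position: [539.7, -201.4, 89.4]
eef_rot: [0.686, 0.727, 0.0, 0.0]
contact_force: [-0.4, -0.2, 0.8]
width: 0.1
finger_force: 0.0
time: 15.65
position: [541.0, -201.4, 89.3]
eef_rot: [0.686, 0.727, -0.0, -0.0]
contact_force: [-1.3, -0.3, 1.4]
width: 0.2
finger_force: 0.8
[-1.28041098 -0.27890237  1.36246987]
pos(stand) [-28.9 -99.1  89.3] turn [-0.001 -0.     0.001]
[[0.11, 0.09, -0.07]]
```

Still sliding at friction force; continuing to the stop.

```bash
for i in 1; do python3 -m inch '[0,0.1,0,0,0,0,0,0,0.2,0,0,0,0,0]';python3 -m inch '[0,0.1,0,0,0,0,0,0,0.2,0,0,0,0,0]';  done
```

```text
time: 15.85
position: [543.3, -201.2, 89.3]
eef_rot: [0.686, 0.727, 0.0, -0.0]
contact_force: [-2.4, 1.5, 1.6]
width: 0.3
finger_force: 1.3
time: 16.05
position: [543.6, -201.3, 89.1]
eef_rot: [0.687, 0.727, -0.001, -0.001]
contact_force: [-11.3, 0.1, 8.6]
width: 0.1
finger_force: 5.5
```

```bash
python3 -m inch '[0,-1,0,0,0,0,0, 0,-2,0,0,0,0,0, 0,-2,-5,0,0,0,0, -1,-2,-8,0,0,0,0, -3,-2,-9,0,0,0,0, -3,-2,-9,0,0,0,0, -3,-2,-9,0,0,0,0]'
python3 - <<'E'
from h import *
from workcell import sense,grab_frame
a=grab_frame('wrist');i=a['image'][:,:,::-1];pickle.dump(a,open('w6.pkl','wb'))
cv2.imwrite('pics/w6.png',cv2.resize(i[0:300,150:500],None,fx=2,fy=2,interpolation=cv2.INTER_CUBIC))
E
```

```text
time: 16.75
position: [526.9, -232.3, 179.2]
eef_rot: [0.687, 0.727, 0.0, -0.0]
contact_force: [0.6, 0.6, -0.4]
width: 0.1
finger_force: 0.0
```

View pics/w6.png

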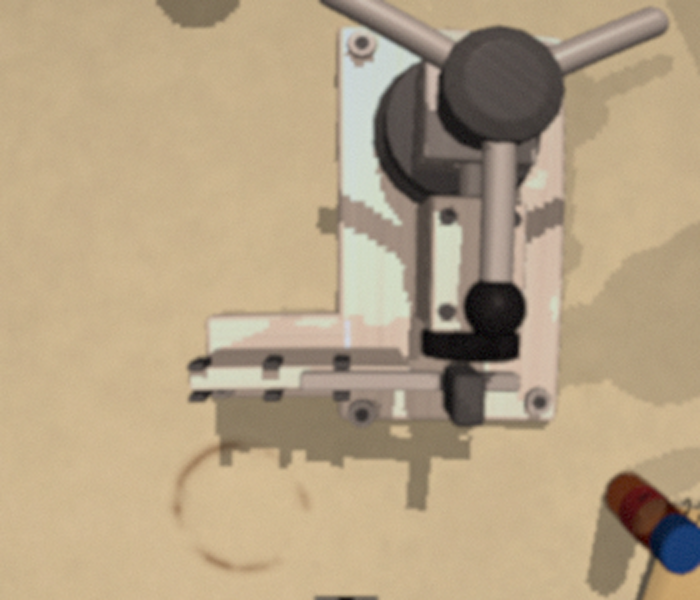

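The knob sits against the block with the pin in the collar, the keeper bar lies closed behind the knob, and the robot is clear.

```bash
python3 -c "
from workcell import sign_off
print(sign_off())"
```

```text
the job is handed in; nothing more can be done
None
```

The job is handed in at about 17 s. The screw was turned to face the pin, the pin was pushed to its stop, and the keeper was closed to its stop behind the knob. The last picture shows all three in place, with the robot clear. The vial is standing where it was. The flask, jar and beaker were never approached, though I did not check them again at the end.

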